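# Rock the stoneware tub to pour out the coffee capsules

## Robot

A 6-joint arm with a two-finger parallel gripper is mounted at the origin on a cart in front of the work surface, level with it; the furniture and walls round the work are solid. World frame = base frame: x ahead of the robot, y to its left, z up, the work surface at z = 0. Lengths are in mm, angles in degrees, forces in N, time in s.
With the tool pointing down it reaches from about 275 to 850 mm from the base axis. Payload 5.2 kg.
Tool frame: the origin (TCP) lies on the mounting face of the last link; the fingertips stand 173 mm ahead of it and the grasp point (between the pads) lies 155 mm ahead of it (robot.grasp_offset is the distance from the TCP to the grasp point, in mm); z points along the fingers, y is the line along which they close (so a half turn about z gives the same grasp; the last joint's range is limited). The gripper opens to 85 mm and grips with 20 to 120 N. Pads are 22 mm wide; open, the fingers measure 114 mm over their backs; the gripper's body (76 mm by 85 mm) begins 54 mm behind the grasp point. The pads swing forward as they close: fully open they stand 13 mm farther back than shut.
Start: joints at [64.355, 14.817, 87.949, -0, 77.235, -11.62], TCP at [133.277, 533.614, 404.71] pointing down, gripper open.
Joint ranges: [-179.93, 179.93], [-52.35, 119.4], [10.71, 147.94], [-69.91, 249.91], [12.55, 155.21], [-178.61, 178.61]. Speed limits (degrees/s): [147.25, 147.25, 180, 180, 180, 180].

## Interface

Orientations are given as [roll, pitch, yaw] about the fixed x, y, z axes, in that order (R = Rz(yaw) Ry(pitch) Rx(roll)).
In Python, from cell import robot, optics, order gives the robot as it stands. The module is installed in compiled form; this text tells all that it offers.
- The arm moves only by the tool apply_moves, never from a script. Its argument "steps" is a list of rows, each a list of 7 numbers: the turn, a rotation vector about the tool's x, y, z in degrees, then the shift along the tool's x, y, z in cm, then the finger opening in cm, from 0 to 8.54. In form: [[wx, wy, wz, x, y, z, grip], ...]. A call has 1 to 20 rows; each row shifts and turns the commanded pose from where the row before left it, along the tool's axes as they then stand; what a row does not reach is not made up. A row lasts 1/12 s, in which the tool goes at most 41.7 mm and 7.16 degrees, less where a joint would pass 70% of its speed; a pose out of reach is approached as far as the arm can. A call is refused whole if a number of a shift passes 4.17 or a number of a turn 7.16, either way. A call with a gripper value outside its range is refused whole. The fingers move at their own pace and stop on an object; "force" is the grip in N (left out, the last holds). Time passes only in rows, so rows that do not move let the fingers close. It gives the time, the measured TCP pose, the force, the opening and the grip force at its end, in the units of the state.
- robot.get_state(): the state, without advancing time (a new reading comes with each control period).
- optics.capture(name): name is "side" or "top"; returns the picture (480x640x3 uint8, red, green, blue); there is no depth.
- optics.calibration(name): a dict with "mtx" (3x3 intrinsics, pixels), "dist_coeffs" ([k1, k2, p1, p2, k3] as OpenCV has them; the pictures are not rectified), "R" (3x3) and "t" (3): a world point X has camera coordinates R X + t. Camera axes: x right, y down, z forward; pixel columns grow to the right and rows downward; lengths in mm; the calibration is good to about 2 mm. A picture is of the moment at which its call begins. calibration takes no time and is no camera call.
- order.sign_off(): hands the job in; it is judged then, once.
The state is a dict: "t": time; "joint_positions": joint angles; "qvel": joint speeds; "joint_efforts": joint torques, N m; "tool_pos": TCP position; "ee_rot": TCP orientation; "force": force on the tool from outside, world axes, zero at the start; "moment": the same for the moment, N m; "finger_gap": finger opening in mm; "finger_force": force on a finger pad.
Only numpy, scipy, OpenCV 4.12 (cv2) and the standard library are available. Lean on these libraries where they do the work, as an engineer would, in place of code of your own. Each camera call takes 0.05 s, during which the arm holds its last target. There are 200 camera calls.

## Task

Pull the wooden gate of the heavy stoneware tub right up to its stop, then take the tub by its rear handle and rock it forward on its front base edge, without lifting or dragging it, until all four coffee capsules have tumbled into the clear dish. Let the tub down gently so that it stands flat where it stood, gate still up, and let go; do not shift the dish or the things around it.

Things in the scene. Friction and masses are not known exactly. Their poses are not given: they have to be found in the camera images.
- tub: Heavy open-topped white stoneware tub, 2 to 2.9 kg, loose on the worktop: 120 mm long (its x), 104 wide (its y), 135 high. Origin: centre of its underside; +x points to its rear (handle), -x to its front (gate, lip), z up. Solid below its flat floor, which lies 80 mm up and is open to the front behind the gate. Two wooden gate guides at the front corners, 183 mm high.
- tub_front_edge (a point): Middle of the tub's straight lower front edge (60 mm forward of the origin, at the underside), along the tub's y: the edge to rock it on. The tub's centre of mass lies about 50 mm up over the middle of its base: it balances on this edge at about 0.9 rad of tilt and falls forward beyond that unless held.
- tub_lip (a point): Tip of the pouring lip at floor height in front of the gate, 76 mm forward of the tub's origin, 80 mm above its underside.
- tub_handle (a point): Centre of the steel bar handle at the rear of the tub: a round bar 12 mm thick, along the tub's y, straight over 60 mm, 114 mm behind the tub's origin, 100 mm above its underside; 48 mm free between bar and rear wall. The bar can turn between gripping fingers. Moves with the tub; its axes are the tub's.
- gate_grip (a point): Centre of the round grip bar on top of the wooden gate: 10 mm thick, 56 mm long along the tub's y, 66 mm forward of the tub's origin, 164 mm above the tub's underside when the gate is down; 27 mm clear over the tub's rim. Moves with the gate.
- gate (a joint): The gate, 6 mm thick and 86 mm wide, slides straight up in the tub's front (m): 0 down and shut (it may start up to 8 mm open), 0.05 at its upper end stop. It runs with about 2 to 3 N and stays where it is left; pulled on against the stop, it lifts the tub's front at about 10 to 13 N.
- dish: Clear flat round dish, 212 mm across, rim 21 mm high, floor 4 mm thick, loose on the worktop in front of the tub's lip. Origin: centre of its underside. Its near rim lies about 35 mm ahead of the tub's front edge.
- capsule_0: One of four bell-shaped coffee capsules, 37 mm across, 28 mm high, 12 g; starts inside the tub, standing on its floor. Origin: centre of its wide end.
- capsule_1: One of four bell-shaped coffee capsules, 37 mm across, 28 mm high, 12 g; starts inside the tub, standing on its floor. Origin: centre of its wide end.
- capsule_2: One of four bell-shaped coffee capsules, 37 mm across, 28 mm high, 12 g; starts inside the tub, standing on its floor. Origin: centre of its wide end.
- capsule_3: One of four bell-shaped coffee capsules, 37 mm across, 28 mm high, 12 g; starts inside the tub, standing on its floor. Origin: centre of its wide end.
- garlic: Garlic bulb, 50 mm, loose on the worktop near the work; to be left alone. Origin: centre of its underside.
- lemon: Lemon, 83 x 58 mm, loose on the worktop near the work; to be left alone. Origin: centre of its underside.
- matchbox: Matchbox, 37 x 56 x 16 mm, loose on the worktop near the work; to be left alone. Origin: centre of its underside.

How it is judged:
By the outcome, as a careful person would: the job done as asked, in the order asked, and still so for the second after the job is handed in, with the robot touching nothing.
It also fails if it takes over 61 s, if anything falls off the work surface, if the arm or the gripper's body presses on something with over 40 N, if the wrist force passes 120 N, or if a joint passes its speed limit or range.

## Working session

There is one attempt and no reset: what is moved stays moved. The work goes in short steps, Python scripts to look and compute and a tool call to move; the robot and the scene stay as the last step left them, time stands still between calls to the robot, and variables do not carry over. Pictures are saved under pics/ and viewed, at most 10 in all, crops included, and the job is handed in when it is done.

Besides the shell and the picture viewer there is one more tool, called after ">>>" by a JSON object that holds its "op" and its "data". apply_moves: Moves the arm, as the interface text tells. Its arguments: {"type":"object","properties":{"steps":{"type":"array","items":{"type":"array","items":{"type":"number"}}},"force":{"type":"number"}},"required":["steps"]}

```bash
mkdir -p pics; python3 - <<'E'
from cell import robot,optics
import cv2
for n in("side","top"):
    cv2.imwrite(f"pics/{n}0.png",optics.capture(n)[:,:,::-1])
    c=optics.calibration(n);print(n,c)
s=robot.get_state();print({k:s[k] for k in("t","tool_pos","ee_rot","force","finger_gap")}, robot.grasp_offset)
E
```

```text
side {'mtx': array([[464.92224187,   0.        , 316.9124281 ],
       [  0.        , 464.92224187, 241.13052833],
       [  0.        ,   0.        ,   1.        ]]), 'dist_coeffs': array([-0.10114411,  0.        ,  0.        ,  0.        ,  0.        ]), 'R': array([[-0.98901367, -0.14709657,  0.01464756],
       [-0.10874384,  0.65684744, -0.74614088],
       [ 0.10013355, -0.73953637, -0.66562695]]), 't': array([ 593.23792366,   59.31538686, 1148.16401465])}
top {'mtx': array([[498.11975279,   0.        , 317.7339209 ],
       [  0.        , 498.11975279, 241.77887387],
       [  0.        ,   0.        ,   1.        ]]), 'dist_coeffs': array([0.02792214, 0.        , 0.        , 0.        , 0.        ]), 'R': array([[-0.00347797, -0.99998973,  0.00290703],
       [-0.98448967,  0.00291411, -0.17541835],
       [ 0.17540808, -0.00347204, -0.98448969]]), 't': array([160.46730385, 621.56824718, 903.78591996])}
{'t': 0.1, 'tool_pos': array([133.18977503, 533.43678633, 403.94804851]), 'ee_rot': array([-1.79905542e+02, -1.96905847e-02,  1.65974230e+02]), 'force': array([ 0.29221446,  0.23526437, -0.07612084]), 'finger_gap': 85.17306180074249} 154.70000000000002
```

View pics/side0.png

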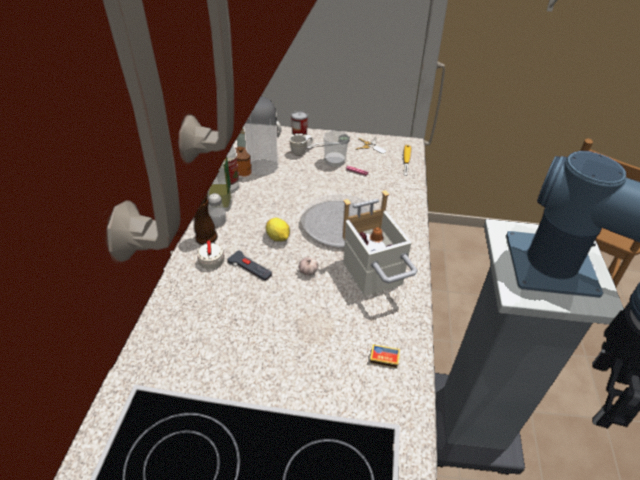

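View pics/top0.png

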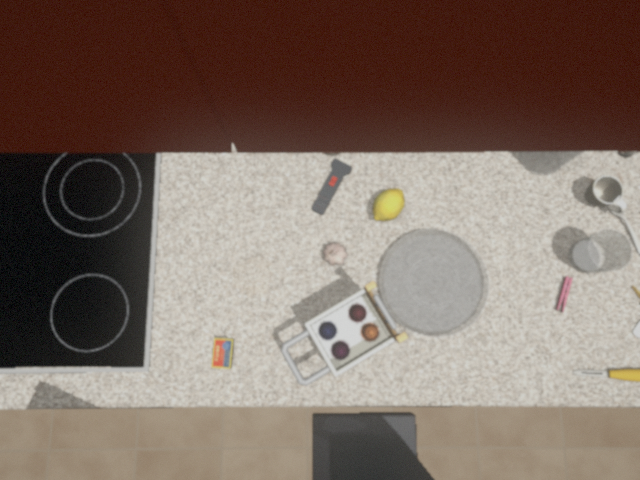

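The side view shows the tub at about (378,250), with the gate grip near (365,208) and the handle near (397,268). In the top view the tub is at (350,330), the handle bar at about (300,363), the gate at (386,312) and the dish at (432,282). I'll enlarge both.

```bash
python3 - <<'E'
import cv2
a=cv2.imread("pics/side0.png")[185:305,320:430];b=cv2.imread("pics/top0.png")[270:400,265:425]
a=cv2.resize(a,(550,600),interpolation=cv2.INTER_CUBIC)
b=cv2.resize(b,(720,585),interpolation=cv2.INTER_CUBIC)
cv2.imwrite("pics/a.png",a);cv2.imwrite("pics/b.png",b)
E
```

```text
(no output)
```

View pics/a.png

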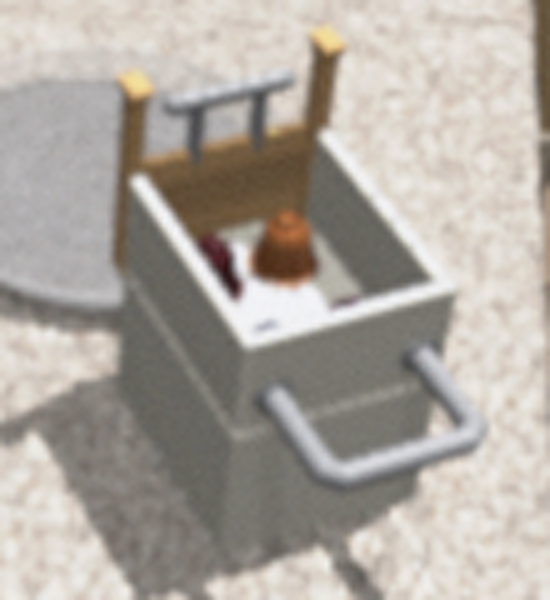

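View pics/b.png

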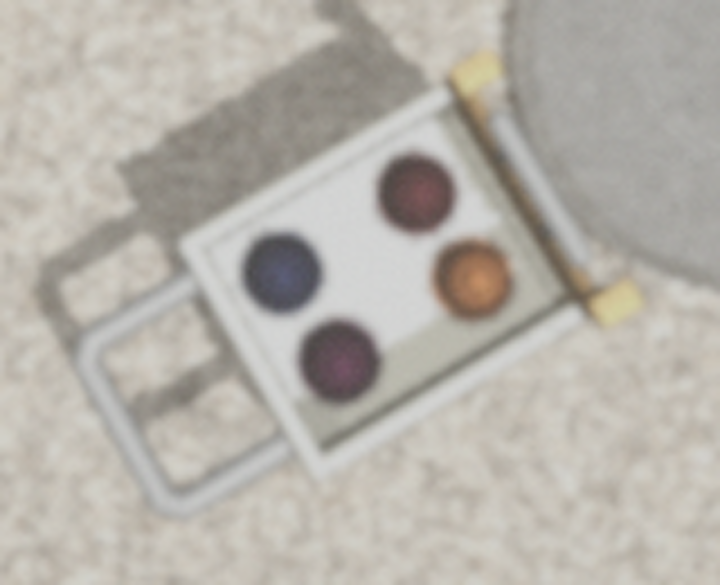

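The side crop shows the rim's rear corners at (250,345) and (452,292), the grip ends at (172,105) and (292,80), and the handle middle at (405,457). The top crop shows the rear corners at (182,245) and (320,473), the grip ends at (495,110) and (585,262), and the handle middle at (132,428). I'll fit the tub pose to these.

```bash
cat > h.py <<'E'
import numpy as np,cv2
from cell import optics
from scipy.optimize import least_squares
C={n:optics.calibration(n) for n in("side","top")}
def proj(n,P):
    c=C[n];return cv2.projectPoints(np.float64(P).reshape(-1,1,3),cv2.Rodrigues(c["R"])[0],c["t"],c["mtx"],c["dist_coeffs"])[0][:,0]
def tub(p,L):
    c,s=np.cos(p[2]),np.sin(p[2]);L=np.float64(L).reshape(-1,3)
    return np.c_[p[0]+c*L[:,0]-s*L[:,1],p[1]+s*L[:,0]+c*L[:,1],L[:,2]]
def ray(n,uv,z):
    c=C[n];u=cv2.undistortPoints(np.float64(uv).reshape(-1,1,2),c["mtx"],c["dist_coeffs"])[:,0]
    d=np.c_[u,np.ones(len(u))]@c["R"];o=-c["R"].T@c["t"];return o+d*((z-o[2])/d[:,2])[:,None]
E
python3 - <<'E'
from h import *
loc=[(60,52,135),(60,-52,135),(-60,-52,135),(-66,-28,164),(-66,28,164),(-114,0,100)]
T=[((320,473),(60,52,135),0),((182,245),(60,-52,135),0),((447,86),(-60,-52,135),0),((495,110),(-66,-28,164),1),((585,262),(-66,28,164),1),((132,428),(114,0,100),0)]
S=[((452,292),(60,52,135),0),((250,345),(60,-52,135),0),((172,105),(-66,-28,164),1),((292,80),(-66,28,164),1),((405,457),(114,0,100),0)]
def f(p,full=False):
    r=[]
    for n,A,k,o in(("top",T,4.5,(265,270)),("side",S,5,(320,185))):
        L=np.float64([a[1] for a in A]);L[:,2]+=p[3]*np.array([a[2] for a in A])
        uv=(np.float64([a[0] for a in A])+.5)/k-.5+o
        r.append(proj(n,tub(p,L))-uv)
    return np.concatenate(r).ravel()
b=ray("top",[[350,330]],80)[0];print(b)
s=least_squares(f,[b[0],b[1],np.radians(120),0],x_scale=[10,10,.1,5],loss="soft_l1");p=s.x
print(p,np.degrees(p[2]));print(f(p).reshape(-1,2).round(1))
print("grip",tub(p,(-66,0,164+p[3])),"handle",tub(p,(114,0,100)))
print("dish",ray("top",[[432,282]],10),"garlic",ray("top",[[335,253]],20),"lemon",ray("top",[[389,205]],25),"match",ray("top",[[223,352]],10))
E
```

```text
[454.85364788 100.58970434  80.        ]
[451.38546665 103.7774045    2.09925028   1.63144017] 120.27818125236654
[[ 0.   3. ]
 [-0.5 -0.6]
 [ 0.5 -0.9]
 [ 2.2  2.8]
 [ 0.1 -1.5]
 [-0.7  0.9]
 [ 1.4 -0.6]
 [-1.2  0.6]
 [ 0.   0.1]
 [-1.8 -0.1]
 [-0.1  0.7]]
grip [[484.66258735  46.7806218  165.63144017]] handle [[393.90680363 202.2263928  100.        ]]
dish [[548.28392971 -68.21936349  10.        ]] garlic [[605.51542433 124.11075883  20.        ]] lemon [[702.06476801  14.80697708  25.        ]] match [[414.12197228 342.22762383  10.        ]]
```

```bash
python3 - <<'E'
from h import *
T=[((320,474),(60,52,135),0),((182,245),(60,-52,135),0),((447,86),(-60,-52,135),0),((540,186),(-66,0,164),1),((132,428),(114,0,100),0)]
S=[((452,292),(60,52,135),0),((250,345),(60,-52,135),0),((232,93),(-66,0,164),1),((405,457),(114,0,100),0)]
def f(p):
    r=[]
    for n,A,k,o in(("top",T,4.5,(265,270)),("side",S,5,(320,185))):
        L=np.float64([a[1] for a in A]);L[:,2]+=p[3]*np.array([a[2] for a in A])
        uv=(np.float64([a[0] for a in A])+.5)/k-.5+o
        r.append(proj(n,tub(p,L))-uv)
    return np.concatenate(r).ravel()
s=least_squares(f,[451,103,np.radians(120),0],x_scale=[10,10,.1,5]);p=s.x
print(p,np.degrees(p[2]));print(f(p).reshape(-1,2).round(1))
print("grip",tub(p,(-66,0,164+p[3])),"handle",tub(p,(114,0,100)))
from cell import robot
s=robot.get_state();print(s["tool_pos"],s["ee_rot"])
E
```

```text
[452.02016589 103.7218866    2.10195405   0.92891123] 120.43309573563536
[[ 0.2  2.5]
 [-0.5 -0.8]
 [ 0.4 -1.3]
 [ 1.   0.1]
 [-0.6  0.7]
 [ 1.1 -0.7]
 [-1.4  0.6]
 [-1.2  0.1]
 [-0.3  0.6]]
grip [[485.45127083  46.81528573 164.92891123]] handle [[394.27553008 202.01510628 100.        ]]
[133.18977503 533.43678633 403.94804851] [-1.79905542e+02 -1.96905847e-02  1.65974230e+02]
```

```bash
cat >> h.py <<'E'
from scipy.spatial.transform import Rotation as Ro
from cell import robot
def Rt(): return Ro.from_euler("xyz",robot.get_state()["ee_rot"],degrees=True)
def go(g,yaw=None):
    "delta (tool axes, cm) bringing grasp point to g, turn needed about tool axes to tool-down with yaw"
    s=robot.get_state();R=Rt();t=np.float64(g)+[0,0,robot.grasp_offset]
    print("shift",(R.inv().apply(t-s["tool_pos"])/10).round(2))
    if yaw is not None:
        T=Ro.from_euler("xyz",[180,0,yaw],degrees=True)
        print("turn",np.degrees((R.inv()*T).as_rotvec()).round(2),"shift after turn",(T.inv().apply(t-s["tool_pos"])/10).round(2))
E
python3 - <<'E'
from h import *
go((485.5,46.8,245),210.4)
E
```

```text
shift [-45.97 -38.67   0.47]
turn [ -0.08  -0.06 -44.43] shift after turn [ -5.76 -59.8    0.42]
```

>>> {"op": "apply_moves", "data": {"steps": [[0,0,0,-1.0,-0.8,0,8.5],[0,0,0,-2,-1.7,0,7],[0,0,0,-2.6,-2.2,0,6],[0,0,0,-2.6,-2.2,0,5],[0,0,0,-2.6,-2.2,0,5],[0,0,0,-2.6,-2.2,0,5],[0,0,0,-2.6,-2.2,0,5],[0,0,0,-2.6,-2.2,0,5],[0,0,0,-2.6,-2.2,0,5],[0,0,0,-2.6,-2.2,0,5],[0,0,0,-2.6,-2.2,0,5],[0,0,0,-2.6,-2.2,0,5],[0,0,0,-2.6,-2.2,0,5],[0,0,0,-2.6,-2.2,0,5],[0,0,0,-2.6,-2.2,0,5],[0,0,0,-2.6,-2.2,0,5],[0,0,0,-2.6,-2.2,0,5],[0,0,0,-2.0,-1.7,0,5],[0,0,0,-1.5,-1.2,0,5],[0,0,0,-0.5,-0.4,0,5]]}}

```text
t: 1.77
tool_pos: [486.6, 42.8, 404.3]
ee_rot: [-179.9, 0.0, 165.8]
force: [0.8, -0.3, 0.1]
finger_gap: 50.1
finger_force: 0.0
```

>>> {"op": "apply_moves", "data": {"steps": [[0,0,-3,0,0,0,4],[0,0,-6,0,0,0,4],[0,0,-6,0,0,0,4],[0,0,-6,0,0,0,4],[0,0,-6,0,0,0,4],[0,0,-6,0,0,0,4],[0,0,-6,0,0,0,4],[0,0,-4,0,0,0,4],[0,0,-1.4,0,0,0,4],[0,0,0,0,0,0,4],[0,0,0,0,0,0,4]]}}

```text
t: 2.68
tool_pos: [485.1, 45.9, 404.7]
ee_rot: [180.0, -0.0, -149.7]
force: [-0.0, 0.4, -0.5]
finger_gap: 40.0
finger_force: 0.0
```

```bash
python3 - <<'E'
from h import *
cv2.imwrite("pics/t1.png",optics.capture("top")[250:400,280:440,::-1].repeat(4,0).repeat(4,1))
go((485.5,46.8,165),210.4)
print(robot.get_state())
E
```

```text
shift [-0.07  0.07  8.5 ]
turn [ 0.01 -0.01 -0.11] shift after turn [-0.07  0.07  8.5 ]
{'t': 2.7333, 'joint_positions': array([-7.74369514e+00,  8.33144031e+00,  9.61750472e+01,  1.65142511e-03,
        7.55050463e+01, -1.28030741e+02]), 'qvel': array([-0.0420303 ,  0.05181325, -0.25408956,  0.12602424, -0.00265349,
       -0.35981153]), 'joint_efforts': array([ 2.17506284e-02, -3.75542092e+01, -2.86930311e+01,  1.11335848e-03,
        8.55162099e-03, -1.45030665e-02]), 'tool_pos': array([485.24195687,  45.84065828, 404.69586188]), 'ee_rot': array([ 1.79991635e+02, -8.10002504e-03, -1.49713367e+02]), 'force': array([-0.87437634, -0.00317811,  0.36015107]), 'moment': array([0.00205383, 0.03520694, 0.00598247]), 'finger_force': 0.0, 'finger_gap': 39.86361480781973}
```

View pics/t1.png

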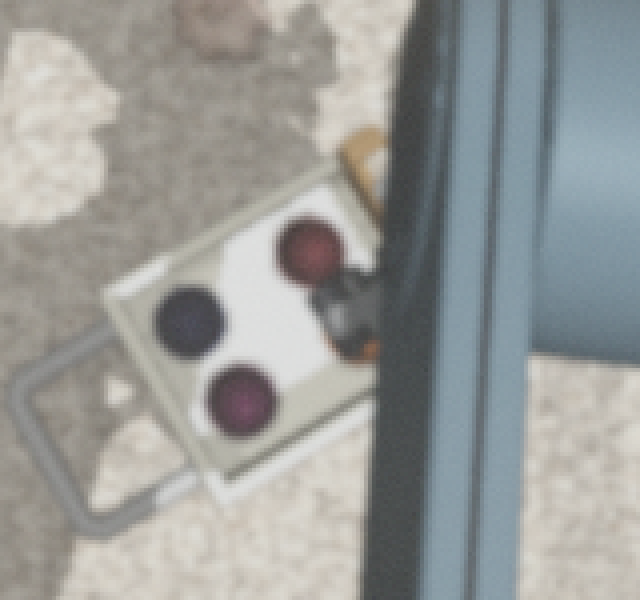

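The arm hides the grip. The rear finger shows at (350,310), just inside the gate and over the middle of the tub, which is consistent with the fit. I'll descend now.

>>> {"op": "apply_moves", "data": {"steps": [[0,0,0,-0.07,0.07,0.6,4.2],[0,0,0,0,0,1,4.2],[0,0,0,0,0,1,4.2],[0,0,0,0,0,1,4.2],[0,0,0,0,0,1,4.2],[0,0,0,0,0,1,4.2],[0,0,0,0,0,1,4.2],[0,0,0,0,0,1,4.2],[0,0,0,0,0,0.6,4.2],[0,0,0,0,0,0.3,4.2],[0,0,0,0,0,0,4.2]]}}

```text
t: 3.65
tool_pos: [485.6, 46.7, 318.9]
ee_rot: [180.0, -0.1, -149.6]
force: [-0.3, 0.0, 0.4]
finger_gap: 41.9
finger_force: 0.0
```

```bash
python3 - <<'E'
from h import *
import cv2
im=optics.capture("side")[175:305,310:440,::-1]
cv2.imwrite("pics/s2.png",cv2.resize(im,(585,585),interpolation=cv2.INTER_CUBIC))
go((485.5,46.8,165),210.4)
E
```

```text
shift [ 0.02  0.03 -0.02]
turn [ 0.01 -0.02 -0.03] shift after turn [ 0.02  0.03 -0.02]
```

View pics/s2.png

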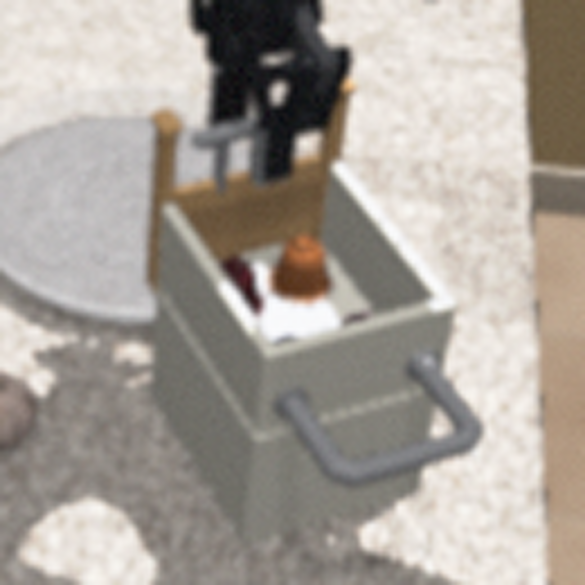

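The fingers straddle the grip bar at about (250,140), in front of and behind it. I'll close gently.

>>> {"op": "apply_moves", "data": {"steps": [[0,0,0,0,0,0,3],[0,0,0,0,0,0,2.4],[0,0,0,0,0,0,2.0],[0,0,0,0,0,0,1.6],[0,0,0,0,0,0,1.3],[0,0,0,0,0,0,1.0],[0,0,0,0,0,0,0.7],[0,0,0,0,0,0,0.5],[0,0,0,0,0,0,0.5]], "force": 25}}

```text
t: 4.45
tool_pos: [485.2, 47.7, 319.7]
ee_rot: [179.8, 0.0, -149.6]
force: [-1.8, 6.0, 2.9]
finger_gap: 9.2
finger_force: 24.4
```

```bash
python3 - <<'E'
from h import *
s=robot.get_state();print({k:s[k] for k in("tool_pos","force","moment","finger_gap","finger_force")},Rt().inv().apply(s["force"]))
E
```

```text
{'tool_pos': array([485.20376555,  47.71676094, 319.71576842]), 'force': array([-1.81415647,  5.9923835 ,  2.91536722]), 'moment': array([ 0.99972264,  0.37431096, -0.05394134]), 'finger_gap': 9.21547831205597, 'finger_force': 24.364333748817444} [-1.46423279  6.09616455 -2.89689313]
```

>>> {"op": "apply_moves", "data": {"steps": [[0,0,0,0,0.1,0,0.5],[0,0,0,0,0,0,0.5],[0,0,0,0,0,-0.2,0.5],[0,0,0,0,0,-0.4,0.5],[0,0,0,0,0,-0.4,0.5],[0,0,0,0,0,-0.4,0.5],[0,0,0,0,0,-0.4,0.5],[0,0,0,0,0,-0.4,0.5],[0,0,0,0,0,-0.4,0.5],[0,0,0,0,0,-0.4,0.5],[0,0,0,0,0,-0.4,0.5],[0,0,0,0,0,-0.3,0.5],[0,0,0,0,0,-0.2,0.5],[0,0,0,0,0,0,0.5],[0,0,0,0,0,0,0.5]]}}

```text
t: 5.7
tool_pos: [485.0, 47.9, 358.9]
ee_rot: [179.9, 0.0, -149.6]
force: [-1.4, 5.2, 1.7]
finger_gap: 8.9
finger_force: 24.6
```

>>> {"op": "apply_moves", "data": {"steps": [[0,0,0,0,0.1,0,0.5],[0,0,0,0,0,-0.1,0.5],[0,0,0,0,0,-0.1,0.5],[0,0,0,0,0,-0.1,0.5],[0,0,0,0,0,0,0.5],[0,0,0,0,0,0,0.5]]}}

```text
t: 6.2
tool_pos: [484.8, 48.3, 361.9]
ee_rot: [-180.0, 0.0, -149.6]
force: [-0.2, 2.6, -0.6]
finger_gap: 9.0
finger_force: 24.6
```

>>> {"op": "apply_moves", "data": {"steps": [[0,0,0,0,0,-0.1,0.5],[0,0,0,0,0,-0.1,0.5],[0,0,0,0,0,0,0.5],[0,0,0,0,0,0,0.5]]}}

```text
t: 6.53
tool_pos: [484.8, 48.3, 363.9]
ee_rot: [-180.0, 0.0, -149.6]
force: [0.1, 2.2, -0.0]
finger_gap: 8.7
finger_force: 24.6
```

>>> {"op": "apply_moves", "data": {"steps": [[0,0,0,0,0,-0.1,0.5],[0,0,0,0,0,-0.05,0.5],[0,0,0,0,0,0,0.5],[0,0,0,0,0,0,0.5]]}}

```text
t: 6.87
tool_pos: [484.8, 48.3, 365.3]
ee_rot: [-180.0, 0.0, -149.6]
force: [0.6, 2.3, -0.7]
finger_gap: 8.9
finger_force: 24.5
```

>>> {"op": "apply_moves", "data": {"steps": [[0,0,0,0,0,-0.1,0.5],[0,0,0,0,0,0,0.5],[0,0,0,0,0,0,0.5]]}}

```text
t: 7.12
tool_pos: [484.8, 48.4, 366.3]
ee_rot: [-180.0, 0.0, -149.6]
force: [1.7, 2.4, -0.5]
finger_gap: 8.7
finger_force: 24.5
```

>>> {"op": "apply_moves", "data": {"steps": [[0,0,0,0,0,-0.1,0.5],[0,0,0,0,0,0,0.5],[0,0,0,0,0,0,0.5]]}}

```text
t: 7.37
tool_pos: [484.8, 48.4, 367.3]
ee_rot: [-180.0, 0.0, -149.6]
force: [0.5, 1.2, -1.3]
finger_gap: 8.8
finger_force: 24.5
```

>>> {"op": "apply_moves", "data": {"steps": [[0,0,0,0,0,-0.1,0.5],[0,0,0,0,0,0,0.5],[0,0,0,0,0,0,0.5]]}}

```text
t: 7.62
tool_pos: [484.8, 48.4, 368.4]
ee_rot: [-180.0, 0.0, -149.6]
force: [1.6, 1.3, -0.8]
finger_gap: 8.9
finger_force: 24.5
```

>>> {"op": "apply_moves", "data": {"steps": [[0,0,0,0,0,-0.08,0.5],[0,0,0,0,0,0,0.5],[0,0,0,0,0,0,0.5]]}}

```text
t: 7.87
tool_pos: [484.8, 48.3, 369.1]
ee_rot: [-180.0, 0.0, -149.6]
force: [1.7, 2.3, -0.9]
finger_gap: 8.8
finger_force: 24.5
```

>>> {"op": "apply_moves", "data": {"steps": [[0,0,0,0,0,-0.08,0.5],[0,0,0,0,0,0,0.5],[0,0,0,0,0,0,0.5]]}}

```text
t: 8.12
tool_pos: [484.8, 48.4, 369.8]
ee_rot: [-180.0, 0.0, -149.6]
force: [1.6, 1.1, -1.8]
finger_gap: 9.1
finger_force: 24.6
```

>>> {"op": "apply_moves", "data": {"steps": [[0,0,0,0,0,-0.08,0.5],[0,0,0,0,0,0,0.5],[0,0,0,0,0,0,0.5]]}}

```text
t: 8.37
tool_pos: [484.6, 48.2, 369.9]
ee_rot: [180.0, -0.1, -149.6]
force: [1.7, 0.2, -8.9]
finger_gap: 9.0
finger_force: 24.3
```

```bash
python3 - <<'E'
from h import *
im=optics.capture("side")[155:305,310:440,::-1]
cv2.imwrite("pics/s3.png",cv2.resize(im,(520,600),interpolation=cv2.INTER_CUBIC))
s=robot.get_state();print(s["tool_pos"],s["force"],s["moment"],s["finger_gap"])
E
```

```text
[484.57049851  48.22984674 369.94793443] [ 1.98703338 -0.84695513 -7.94331804] [ 0.03480437 -0.30707975 -0.10900384] 8.905436096203623
```

View pics/s3.png

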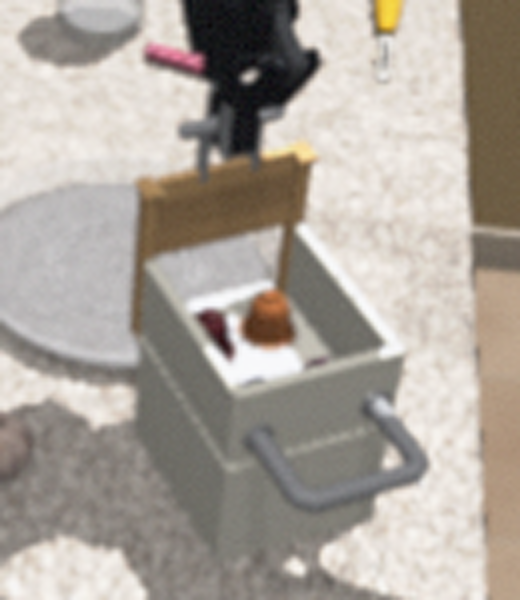

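The gate is up against its stop: the pull reads about 9 N, and in the picture the gate's top is level with the guide tops at (150,190)-(300,155) with the tub still flat. I'll relax, let go, rise and move to the handle.

>>> {"op": "apply_moves", "data": {"steps": [[0,0,0,0,0,0.06,0.5],[0,0,0,0,0,0,0.5],[0,0,0,0,0,0,1.5],[0,0,0,0,0,0,2.5],[0,0,0,0,0,0,3.5],[0,0,0,0,0,0,4],[0,0,0,0,0,-0.4,4],[0,0,0,0,0,-0.8,4],[0,0,0,0,0,-1.2,4],[0,0,0,0,0,-1.6,4],[0,0,0,0,0,-1.6,4],[0,0,0,0,0,-0.6,4],[0,0,0,0,0,0,4]]}}

```text
t: 9.5
tool_pos: [485.2, 48.4, 434.2]
ee_rot: [-179.8, 0.2, -149.6]
force: [0.2, 0.2, 0.9]
finger_gap: 39.8
finger_force: 0.0
```

>>> {"op": "apply_moves", "data": {"steps": [[0,0,0,0,0.6,0,4],[0,0,0,0,1.4,0,4],[0,0,0,0,2,0,4],[0,0,0,0,2,0,4],[0,0,0,0,2,0,4],[0,0,0,0,2,0,4],[0,0,0,0,2,0,4],[0,0,0,0,2,0,4],[0,0,0,0,2,0,4],[0,0,0,0,1.4,0,4],[0,0,0,0,0.6,0,4],[0,0,0,0,0,0,4]]}}

```text
t: 10.5
tool_pos: [392.3, 204.9, 431.3]
ee_rot: [180.0, -0.1, -149.5]
force: [-0.3, -1.4, 0.1]
finger_gap: 39.9
finger_force: 0.0
```

```bash
python3 - <<'E'
from h import *
go((393.4,203.5,100),210.4)
im=optics.capture("top")[250:400,260:420,::-1]
cv2.imwrite("pics/t4.png",cv2.resize(im,(640,600),interpolation=cv2.INTER_CUBIC))
E
```

```text
shift [-0.05 -0.19 17.66]
turn [ 0.05 -0.08  0.12] shift after turn [-0.02 -0.18 17.66]
```

View pics/t4.png

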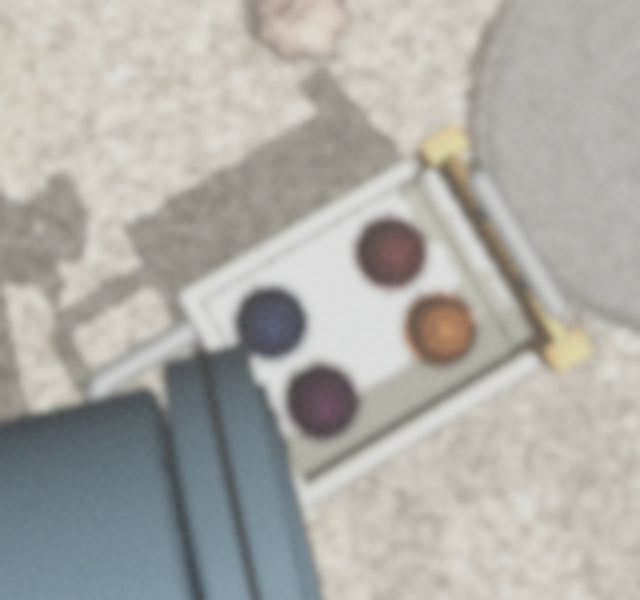

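The view shows the tub unmoved with its gate up and the arm over the handle. Next is the descent.

>>> {"op": "apply_moves", "data": {"steps": [[0,0,0.1,-0.03,-0.18,0.6,4],[0,0,0,0,0,1.4,4],[0,0,0,0,0,2,4],[0,0,0,0,0,2,4],[0,0,0,0,0,2,4],[0,0,0,0,0,2,4],[0,0,0,0,0,2,4],[0,0,0,0,0,1.6,4],[0,0,0,0,0,1.4,4],[0,0,0,0,0,1.2,4],[0,0,0,0,0,1.0,4],[0,0,0,0,0,0.4,4],[0,0,0,0,0,0,4],[0,0,0,0,0,0,4]]}}

```text
t: 11.72
tool_pos: [394.0, 201.9, 254.6]
ee_rot: [179.8, -0.2, -149.9]
force: [-4.4, 5.9, -0.9]
finger_gap: 40.1
finger_force: 0.0
```

```bash
python3 - <<'E'
from h import *
go((393.4,203.5,100),210.4)
im=optics.capture("side")[175:325,340:470,::-1]
cv2.imwrite("pics/s4.png",cv2.resize(im,(520,600),interpolation=cv2.INTER_CUBIC))
E
```

```text
shift [-0.02  0.17 -0.  ]
turn [ 0.18 -0.19 -0.25] shift after turn [-0.02  0.17 -0.01]
```

View pics/s4.png

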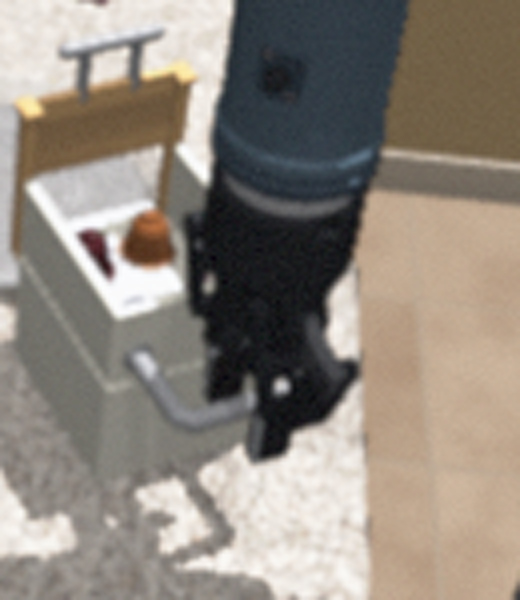

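>>> {"op": "apply_moves", "data": {"steps": [[0,0,0,0,0,0,4],[0,0,0,0,0,0,4]]}}

```text
t: 11.93
tool_pos: [394.0, 201.9, 254.8]
ee_rot: [179.8, -0.2, -149.9]
force: [-3.7, 6.1, -1.8]
finger_gap: 40.1
finger_force: 0.0
```

```bash
python3 - <<'E'
from h import *
go((393.4,203.5,100),210.4)
s=robot.get_state();print(s["force"],s["moment"],s["joint_efforts"])
E
```

```text
shift [-0.03  0.17  0.01]
turn [ 0.17 -0.18 -0.25] shift after turn [-0.03  0.17  0.01]
[-3.68573753  6.14037003 -1.81841906] [ 0.78526533  0.5219468  -0.08226851] [ -2.9354737  -36.90994263 -23.91361177  -1.62383594  -0.82678942
  -0.09734571]
```

>>> {"op": "apply_moves", "data": {"steps": [[0,0,0,0,0.1,0,4],[0,0,0,0,0.07,0,4],[0,0,0,0,0,0,4],[0,0,0,0,0,0,4]]}}

```text
t: 12.27
tool_pos: [394.5, 203.3, 255.9]
ee_rot: [-180.0, 0.0, -149.8]
force: [0.1, -0.2, -1.0]
finger_gap: 39.9
finger_force: 0.0
```

>>> {"op": "apply_moves", "data": {"steps": [[0,0,0,0,0,0,3],[0,0,0,0,0,0,2.4],[0,0,0,0,0,0,2.0],[0,0,0,0,0,0,1.6],[0,0,0,0,0,0,1.3],[0,0,0,0,0,0,1.0],[0,0,0,0,0,0,0.7],[0,0,0,0,0,0,0.7]], "force": 25}}

```text
t: 12.93
tool_pos: [394.1, 203.8, 256.1]
ee_rot: [-180.0, 0.0, -149.7]
force: [-0.7, -0.5, 1.3]
finger_gap: 10.9
finger_force: 24.3
```

```bash
python3 - <<'E'
from h import *
s=robot.get_state();R=Rt();print(s["tool_pos"],s["ee_rot"],R.inv().apply(s["force"]),R.inv().apply(s["moment"]),s["finger_gap"])
E
```

```text
[394.07921888 203.75301894 256.10259869] [-1.79994445e+02  7.43547595e-03 -1.49721173e+02] [ 0.80966099 -0.07943384 -1.25500495] [-0.05275188  0.06499013  0.10902346] 10.873609531116513
```

```bash
python3 - <<'E'
import numpy as np
r,a=np.hypot(174,100),np.arctan2(100,174)
th=np.r_[0,.3,1:62]; t=np.radians(th)
y=(r*np.cos(a+t)-174)/10; z=-(r*np.sin(a+t)-100)/10
Y=np.diff(y.round(2)).round(2);Z=np.diff(z.round(2)).round(2)
for k in range(0,62,20): print(th[k+1:k+21][[0,-1]],[list(map(float,q)) for q in zip(Y[k:k+20],Z[k:k+20])])
E
```

```text
[ 0.3 19. ] [[-0.05, -0.09], [-0.13, -0.21], [-0.18, -0.3], [-0.19, -0.3], [-0.19, -0.29], [-0.2, -0.29], [-0.2, -0.28], [-0.21, -0.29], [-0.21, -0.27], [-0.22, -0.28], [-0.22, -0.27], [-0.23, -0.27], [-0.23, -0.26], [-0.24, -0.26], [-0.24, -0.25], [-0.24, -0.25], [-0.25, -0.25], [-0.25, -0.24], [-0.26, -0.24], [-0.26, -0.23]]
[20. 39.] [[-0.27, -0.23], [-0.27, -0.22], [-0.27, -0.22], [-0.28, -0.21], [-0.28, -0.21], [-0.29, -0.21], [-0.28, -0.2], [-0.3, -0.19], [-0.29, -0.19], [-0.3, -0.18], [-0.3, -0.18], [-0.31, -0.17], [-0.3, -0.17], [-0.31, -0.16], [-0.32, -0.16], [-0.31, -0.15], [-0.32, -0.15], [-0.32, -0.14], [-0.33, -0.13], [-0.32, -0.13]]
[40. 59.] [[-0.33, -0.12], [-0.33, -0.12], [-0.33, -0.11], [-0.33, -0.11], [-0.34, -0.1], [-0.34, -0.09], [-0.34, -0.09], [-0.34, -0.09], [-0.34, -0.07], [-0.34, -0.07], [-0.35, -0.07], [-0.34, -0.06], [-0.35, -0.05], [-0.34, -0.04], [-0.35, -0.04], [-0.35, -0.04], [-0.35, -0.03], [-0.35, -0.02], [-0.35, -0.02], [-0.35, -0.01]]
[60. 61.] [[-0.35, 0.0], [-0.35, 0.0]]
```

>>> {"op": "apply_moves", "data": {"steps": [[0,0,0,0,0,0,0.7],[0,0,0,0,0,0,0.7],[0,0,0,0,-0.05,-0.09,0.7],[0,0,0,0,-0.13,-0.21,0.7],[0,0,0,0,-0.18,-0.3,0.7],[0,0,0,0,-0.19,-0.3,0.7],[0,0,0,0,-0.19,-0.29,0.7],[0,0,0,0,-0.2,-0.29,0.7],[0,0,0,0,-0.2,-0.28,0.7],[0,0,0,0,-0.21,-0.29,0.7]], "force": 50}}

```text
t: 13.77
tool_pos: [400.4, 191.9, 276.6]
ee_rot: [179.9, -0.1, -149.7]
force: [-2.2, 3.4, -7.0]
finger_gap: 10.0
finger_force: 48.7
```

```bash
python3 - <<'E'
from h import *
im=optics.capture("side")[175:325,320:470,::-1]
cv2.imwrite("pics/s5.png",cv2.resize(im,(600,600),interpolation=cv2.INTER_CUBIC))
s=robot.get_state();R=Rt();print(s["tool_pos"],R.inv().apply(s["force"]),R.inv().apply(s["moment"]),s["finger_gap"])
E
```

```text
[400.79981851 191.77101592 277.13184991] [1.91126149 4.68313107 5.85035855] [-1.12639524  0.3669543   0.09460184] 10.258593500497058
```

>>> {"op": "apply_moves", "data": {"steps": [[0,0,0,0,-0.16,-0.27,0.7],[0,0,0,0,-0.22,-0.28,0.7],[0,0,0,0,-0.22,-0.27,0.7],[0,0,0,0,-0.23,-0.27,0.7],[0,0,0,0,-0.23,-0.26,0.7],[0,0,0,0,-0.24,-0.26,0.7],[0,0,0,0,-0.24,-0.25,0.7],[0,0,0,0,-0.24,-0.25,0.7],[0,0,0,0,-0.25,-0.25,0.7],[0,0,0,0,-0.25,-0.24,0.7],[0,0,0,0,-0.26,-0.24,0.7],[0,0,0,0,-0.26,-0.23,0.7]], "force": 35}}

```text
t: 14.82
tool_pos: [414.9, 168.0, 307.9]
ee_rot: [179.9, 0.0, -149.7]
force: [-5.2, 4.6, -2.2]
finger_gap: 10.0
finger_force: 47.8
```

```bash
cat > st.py <<'E'
from h import *
import sys
for n in("side","top"): cv2.imwrite(f"pics/{sys.argv[1]}{n}.png",optics.capture(n)[:,:,::-1])
s=robot.get_state();R=Rt();g=s["tool_pos"]+R.apply([0,0,154.7])-[394.08,203.75,101.4]
d=np.array([-.5045,.8634,0])
print("y,z travel",g@d,g[2],"F",R.inv().apply(s["force"]).round(1),"M",R.inv().apply(s["moment"]).round(2),s["finger_gap"],s["ee_rot"].round(1))
E
python3 st.py a
```

```text
y,z travel -41.601582927693485 52.13456611263365 F [2.9 5.8 1.7] M [-1.17  0.39  0.07] 10.170382469801742 [ 1.800e+02  1.000e-01 -1.498e+02]
```

>>> {"op": "apply_moves", "data": {"steps": [[0,0,0,0.02,-0.23,-0.27,0.7],[0,0,0,0.02,-0.25,-0.24,0.7],[0,0,0,0,-0.27,-0.22,0.7],[0,0,0,0,-0.28,-0.21,0.7],[0,0,0,0,-0.28,-0.21,0.7],[0,0,0,0,-0.29,-0.21,0.7],[0,0,0,0,-0.28,-0.2,0.7],[0,0,0,0,-0.3,-0.19,0.7],[0,0,0,0,-0.29,-0.19,0.7],[0,0,0,0,-0.3,-0.18,0.7],[0,0,0,0,0,0,0.7]]}}

```text
t: 15.83
tool_pos: [429.1, 143.6, 329.7]
ee_rot: [-180.0, 0.1, -149.7]
force: [-4.9, 4.0, 2.5]
finger_gap: 10.1
finger_force: 47.1
```

```bash
python3 st.py b
```

```text
y,z travel -69.28817994914112 73.40802470108483 F [ 2.2  6.1 -1.6] M [-1.2   0.3   0.08] 10.082361253406308 [ 1.800e+02  1.000e-01 -1.497e+02]
```

>>> {"op": "apply_moves", "data": {"steps": [[0,0,0,0.02,-0.28,-0.21,0.7],[0,0,0,0.01,-0.29,-0.19,0.7],[0,0,0,0,-0.3,-0.17,0.7],[0,0,0,0,-0.31,-0.16,0.7],[0,0,0,0,-0.32,-0.16,0.7],[0,0,0,0,-0.31,-0.15,0.7],[0,0,0,0,-0.32,-0.15,0.7],[0,0,0,0,-0.32,-0.14,0.7],[0,0,0,0,-0.33,-0.13,0.7],[0,0,0,0,-0.32,-0.13,0.7],[0,0,0,0,0,0,0.7],[0,0,0,0,0,0,0.7]]}}

```text
t: 16.93
tool_pos: [444.5, 116.6, 346.0]
ee_rot: [-179.9, 0.1, -149.8]
force: [-6.1, 4.9, 5.9]
finger_gap: 10.2
finger_force: 46.6
```

```bash
python3 st.py c; python3 - <<'E'
import cv2,numpy as np
from h import ray
# dark blobs in the dish disc, before and now
for n in("top0","ctop"):
    im=cv2.imread(f"pics/{n}.png");m=np.zeros(im.shape[:2],np.uint8);cv2.circle(m,(432,282),52,255,-1)
    b=((im.min(2)<70)&(m>0)).astype(np.uint8)
    k,_,st,ce=cv2.connectedComponentsWithStats(b)
    print(n,[(st[i,4],ce[i].round(0)) for i in range(1,k) if st[i,4]>30])
E
```

```text
y,z travel -100.66652228854701 89.91527531424035 F [ 1.6  6.1 -5.6] M [-1.29  0.42  0.  ] 10.228669150850372 [-1.799e+02  1.000e-01 -1.497e+02]
top0 []
ctop []
```

>>> {"op": "apply_moves", "data": {"steps": [[0,0,0,0.01,-0.3,-0.18,0.7],[0,0,0,0.01,-0.32,-0.16,0.7],[0,0,0,0,-0.33,-0.12,0.7],[0,0,0,0,-0.33,-0.12,0.7],[0,0,0,0,-0.34,-0.11,0.7],[0,0,0,0,-0.34,-0.1,0.7],[0,0,0,0,-0.34,-0.09,0.7],[0,0,0,0,0,0,0.7],[0,0,0,0,0,0,0.7]]}}

```text
t: 17.78
tool_pos: [456.1, 96.3, 353.9]
ee_rot: [-179.9, 0.1, -149.8]
force: [-3.3, 0.6, 6.0]
finger_gap: 10.3
finger_force: 46.2
```

```bash
python3 st.py d; cat > bl.py <<'E'
import cv2,numpy as np,sys
im=cv2.imread(f"pics/{sys.argv[1]}top.png");im0=cv2.imread("pics/top0.png")
d=np.abs(cv2.GaussianBlur(im,(3,3),0).astype(int)-cv2.GaussianBlur(im0,(3,3),0)).max(2)
m=np.zeros(d.shape,np.uint8);cv2.circle(m,(432,282),53,255,-1)
k,l,st,ce=cv2.connectedComponentsWithStats(((d>60)&(m>0)).astype(np.uint8))
for i in range(1,k):
    if st[i,4]>25: print(st[i],ce[i].round(0),im[l==i].mean(0).round(0))
E
python3 bl.py d; python3 bl.py b
```

```text
y,z travel -124.11666930233052 97.73950901743092 F [ 1.   2.6 -6.1] M [-0.51  0.2   0.07] 10.058944525555853 [-1.799e+02  1.000e-01 -1.497e+02]
[ 380  275   78   59 1216] [426. 294.] [107. 103.  94.]
[382 295  12  20  68] [387. 305.] [ 94.  92. 100.]
[429 308   8   7  29] [433. 311.] [101. 126. 145.]
```

```bash
python3 - <<'E'
import cv2,numpy as np
a=cv2.imread("pics/dside.png")[160:310,300:400];b=cv2.imread("pics/dtop.png")[215:365,340:500]
c=cv2.imread("pics/bside.png")[160:310,300:400]
r=lambda i,w,h:cv2.resize(i,(w,h),interpolation=cv2.INTER_CUBIC)
cv2.imwrite("pics/m.png",np.hstack([r(a,267,400),r(b,427,400)]))
E
```

```text
(no output)
```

View pics/m.png

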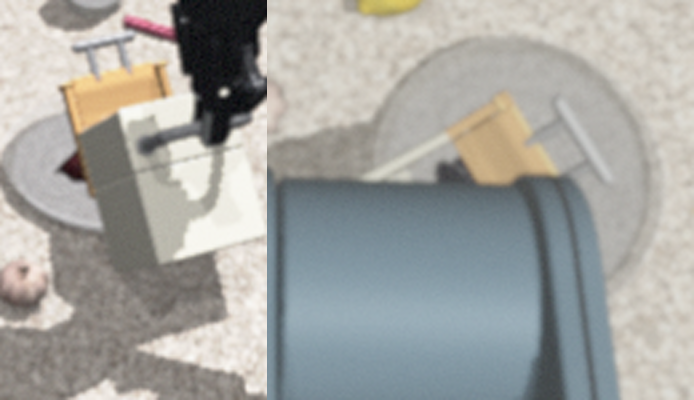

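The mosaic shows the tub tilted about 45° on its front edge with the gate up. One dark capsule is already in the dish at (70,165), and the arm hides the rest. I'll go a little further.

>>> {"op": "apply_moves", "data": {"steps": [[0,0,0,0,-0.33,-0.13,0.7],[0,0,0,0,-0.33,-0.12,0.7],[0,0,0,0,-0.34,-0.1,0.7],[0,0,0,0,-0.34,-0.09,0.7],[0,0,0,0,-0.34,-0.07,0.7],[0,0,0,0,-0.34,-0.06,0.7],[0,0,0,0,0,0,0.7],[0,0,0,0,0,0,0.7]]}}

```text
t: 18.55
tool_pos: [465.6, 79.2, 358.3]
ee_rot: [180.0, -0.0, -149.8]
force: [0.5, 0.8, -6.7]
finger_gap: 10.1
finger_force: 44.6
```

```bash
python3 st.py e;  cat > sb.py <<'E'
import cv2,numpy as np,sys
# dark/saturated blobs in the dish area of the side picture
for n in sys.argv[1:]:
    im=cv2.imread(f"pics/{n}side.png").astype(int)[195:255,298:345]
    b=(im.min(2)<75).astype(np.uint8);k,l,st,ce=cv2.connectedComponentsWithStats(b)
    print(n,[(st[i].tolist(),im[l==i].mean(0).round().tolist()) for i in range(1,k) if st[i,4]>8])
E
python3 sb.py a b c d e
```

```text
y,z travel -143.29007490652913 102.20944269556873 F [-1.2  0.   8.3] M [-0.3  -0.18  0.06] 10.007147143919013 [ 180.    -0.  -149.7]
a []
b []
c [([32, 25, 5, 10, 25], [57.0, 67.0, 90.0])]
d [([25, 22, 10, 11, 67], [43.0, 45.0, 67.0])]
e [([25, 22, 9, 11, 56], [44.0, 48.0, 67.0])]
```

>>> {"op": "apply_moves", "data": {"steps": [[0,0,0,0,-0.3,-0.03,0.7],[0,0,0,0,-0.34,-0.03,0.7],[0,0,0,0,-0.34,-0.03,0.7],[0,0,0,0,-0.3,-0.02,0.7],[0,0,0,0,0,0,0.7],[0,0,0,0,0,0,0.7],[0,0,0,0,0,0,0.7]]}}

```text
t: 19.23
tool_pos: [471.3, 70.4, 361.3]
ee_rot: [179.7, 0.1, -149.7]
force: [-5.6, 13.7, 7.3]
finger_gap: 9.8
finger_force: 45.7
```

```bash
python3 st.py f; python3 sb.py f
```

```text
y,z travel -153.30283948368464 105.19948850644334 F [-1.7 14.3 -5.9] M [-2.53 -0.27  0.05] 9.92057141072164 [ 1.797e+02  1.000e-01 -1.497e+02]
f [([25, 23, 8, 10, 45], [42.0, 47.0, 64.0])]
```

>>> {"op": "apply_moves", "data": {"steps": [[0,0,0,0,0.3,0.0,0.7],[0,0,0,0,0.34,0.02,0.7],[0,0,0,0,0.34,0.04,0.7],[0,0,0,0,0.34,0.05,0.7],[0,0,0,0,0.34,0.06,0.7],[0,0,0,0,0.34,0.07,0.7],[0,0,0,0,0.34,0.08,0.7],[0,0,0,0,0,0,0.7],[0,0,0,0,0,0,0.7]]}}

```text
t: 20.08
tool_pos: [460.3, 88.5, 356.8]
ee_rot: [-180.0, 0.0, -149.7]
force: [0.4, -2.3, -6.5]
finger_gap: 10.5
finger_force: 44.3
```

```bash
python3 st.py g; python3 sb.py g
```

```text
y,z travel -133.07020216108722 100.69867184888776 F [ 1.  -2.2  6.7] M [0.46 0.26 0.02] 10.219504586769542 [-180.     0.  -149.7]
g [([25, 22, 9, 11, 61], [41.0, 44.0, 63.0])]
```

>>> {"op": "apply_moves", "data": {"steps": [[0,0,0,0,0.33,0.1,0.7],[0,0,0,0,0.34,0.11,0.7],[0,0,0,0,0.34,0.1,0.7],[0,0,0,0,0.34,0.09,0.7],[0,0,0,0,0.34,0.1,0.7],[0,0,0,0,0.33,0.11,0.7],[0,0,0,0,0.33,0.11,0.7],[0,0,0,0,0.33,0.12,0.7],[0,0,0,0,0.33,0.12,0.7],[0,0,0,0,0.32,0.13,0.7],[0,0,0,0,0.33,0.13,0.7],[0,0,0,0,0.32,0.14,0.7],[0,0,0,0,0.32,0.15,0.7],[0,0,0,0,0.31,0.15,0.7],[0,0,0,0,0.32,0.16,0.7],[0,0,0,0,0.31,0.16,0.7],[0,0,0,0,0.3,0.17,0.7],[0,0,0,0,0.31,0.17,0.7],[0,0,0,0,0.3,0.18,0.7],[0,0,0,0,0.3,0.18,0.7]]}}

```text
t: 21.85
tool_pos: [427.5, 144.6, 329.4]
ee_rot: [180.0, -0.0, -149.7]
force: [-2.1, 1.9, 0.4]
finger_gap: 10.3
finger_force: 46.4
```

```bash
python3 st.py i; python3 sb.py i; python3 bl.py i
```

```text
y,z travel -67.71450762572766 73.2241422637583 F [0.2 2.3 0.6] M [-0.06  0.01  0.02] 10.39946191633857 [ 180.    -0.  -149.7]
i [([25, 23, 15, 17, 97], [47.0, 45.0, 68.0])]
[417 259  11  14  94] [422. 265.] [ 89.  93. 112.]
[380 286   9  19  89] [383. 295.] [219. 220. 219.]
[399 297  12  15 110] [405. 303.] [83. 79. 91.]
[429 308   8   7  28] [433. 311.] [100. 125. 144.]
```

```bash
cat > cb.py <<'E'
import cv2,numpy as np,sys
for n in sys.argv[1:]:
    im=cv2.imread(f"pics/{n}.png");o=(0,0)
    x0,y0,x1,y1=(300,225,490,395) if "top" in n else (295,185,420,260)
    c=cv2.GaussianBlur(im[y0:y1,x0:x1],(3,3),0).astype(int)
    print(n)
    for nm,b in(("dark",(c.max(2)<95)),("orange",(c[...,2]>110)&(c[...,0]<70)&(c[...,2]-c[...,1]>40))):
        k,l,st,ce=cv2.connectedComponentsWithStats(b.astype(np.uint8))
        for i in range(1,k):
            if st[i,4]>12: print(nm,st[i,4],st[i,2:4],(ce[i]+[x0,y0]).round(),c[l==i].mean(0).round())
E
python3 cb.py top0 btop itop iside
```

```text
top0
dark 38 [ 7 13] [353. 311.] [75. 78. 90.]
dark 92 [15 15] [326. 329.] [90. 82. 83.]
dark 107 [15 15] [339. 349.] [81. 78. 90.]
btop
dark 20 [5 7] [375. 297.] [74. 76. 91.]
dark 122 [15 34] [380. 314.] [88. 86. 82.]
dark 220 [11 54] [387. 378.] [82. 78. 70.]
itop
dark 72 [10 12] [405. 303.] [80. 76. 88.]
dark 54 [ 7 21] [377. 318.] [90. 87. 81.]
dark 198 [ 9 49] [385. 379.] [83. 78. 71.]
iside
dark 1424 [40 54] [394. 206.] [35. 32. 32.]
dark 90 [15 17] [330. 225.] [52. 49. 70.]
dark 13 [8 4] [366. 233.] [91. 90. 89.]
```

```bash
python3 - <<'E'
import cv2,numpy as np
im=cv2.imread("pics/itop.png")[226:346,300:490]
s=cv2.resize(im,None,fx=1/2.5,fy=1/4,interpolation=cv2.INTER_AREA).astype(int)
for r in s:
    print("".join("O" if p[2]-p[0]>50 else "B" if p[0]-p[2]>20 else "0123456789"[min(9,p.mean().astype(int)//26)] for p in r))
E
```

```text
7777777777777777877777777777777777777778877777777777777778887777877778777777
8777877777788777778777777777877777777777777666666666666666777777887777877777
7777777787777887787877777777877777777777666666666666666666666667777777777777
7887888877777777887777777777777777777766666666666666666666666666677777777787
8877788776656666777877778887877777776666666666666666666666666666666777777777
8777777775567777767777777888777777766666666666666666666666666666666677777777
7777888765666677777777777777766577666666666666666666666666666666666666777777
7778877765677778877777788777765556666666666666666666666666666666666666677777
77788777766677787777778777776555566666666666OO643456666667666666666666667777
7777777777766666767888877776555556666666665OOO633445666666666666666666667777
77778777777777777777777666555555666666665O55OOO53345776666666666666666666777
7777777887777777776666555555566566666655555OOOOO5445677666666666666666666677
8877777778777776655555555555677666778765OOOOOOOO6555567766666666666666666677
77777777766665555555555555555666787766665OOOOOO55666666776666666666666666677
7777787755555555555555
[... 509 characters left out ...]
6666777
5555555555555544456667666665543333334578874566665OOO444OOO766666666666667777
54444444433333333333333333333333443344677666666665555O5666666666666666677777
333333333333333334444444444444334B43BB55666666666655666666666666666667777777
34444BB4BBBBBBBBBBBBBBBBBBBBBB334BB44BB5665555777766666666666666666777777877
BBBBBBBBBBBBBBBBBBBBBBBBBBBBBBB34BBB4BB5554577766666666666666666677777777777
BBBBBBBBBBBBBBBBBBBBBBBBBBBBBBB33BBB4BBB567777666666666666666677777777777777
BBBBBBBBBBBBBBBBBBBBBBBBBBBBBBB43BBB4BBB677777777776666677777777777777777777
BBBBBBBBBBBBBBBBBBBBBBBBBBBBBBBB3BBB44BB577777776777778777778778877777777777
BBBBBBBBBBBBBBBBBBBBBBBBBBBBBBBB34BBB4BBB67777777777777877778878877777787777
```

>>> {"op": "apply_moves", "data": {"steps": [[0,0,0,0,0.29,0.19,0.7],[0,0,0,0,0.3,0.19,0.7],[0,0,0,0,0.28,0.2,0.7],[0,0,0,0,0.29,0.21,0.7],[0,0,0,0,0.28,0.21,0.7],[0,0,0,0,0.28,0.21,0.7],[0,0,0,0,0.27,0.22,0.7],[0,0,0,0,0.27,0.22,0.7],[0,0,0,0,0.27,0.23,0.7],[0,0,0,0,0.26,0.23,0.7],[0,0,0,0,0.26,0.24,0.7],[0,0,0,0,0.25,0.24,0.7],[0,0,0,0,0.25,0.25,0.7],[0,0,0,0,0.24,0.25,0.7],[0,0,0,0,0.24,0.25,0.7],[0,0,0,0,0.24,0.26,0.7],[0,0,0,0,0.23,0.26,0.7]]}}

```text
t: 23.37
tool_pos: [404.8, 183.5, 291.0]
ee_rot: [180.0, -0.0, -149.7]
force: [-2.3, 3.0, -1.1]
finger_gap: 10.2
finger_force: 46.6
```

```bash
python3 st.py j; cat > am.py <<'E'
import cv2,numpy as np,sys
n,x0,y0,x1,y1,f=sys.argv[1],*map(int,sys.argv[2:6]),float(sys.argv[6])
im=cv2.imread(f"pics/{n}.png")[y0:y1,x0:x1]
s=cv2.resize(im,None,fx=1/f,fy=.6/f,interpolation=cv2.INTER_AREA).astype(int)
for r in s: print("".join("O" if p[2]-p[0]>50 else "B" if p[0]-p[2]>20 else "0123456789"[min(9,p.mean().astype(int)//26)] for p in r))
E
python3 am.py jtop 310 226 490 360 2.2
```

```text
y,z travel -22.70071706434496 34.732768755855716 F [0.5 4.4 1.1] M [-0.36  0.08 -0.  ] 9.982021163092506 [ 180.    -0.  -149.7]
7777777777777777777777777777777777777777877777777777777777777887777777777777777777
8777777777777777777777777777777777777777777776666666666666666777777777777777777777
7777787777777777787777777777777777777777766666666666666666666666667777777777777777
7888777777787787777777777777777777777776566666666666666666666666666667777777777777
7887777766666777777777777777777777777666666666666666666666666666666666677777777777
7777775566666667777777778877777777766666666666666666666666666666666666666777777777
7777765666677776677777777777777777666666666666666666666666666666666666666677777777
8777755666677777777777777777777776666666666666666666666666666666666666666667777777
8777765677778877777777777777777765666666666666666556666666666666666666666666677777
8777776666777777777666777777777656666666666666666433456666666666666666666666667777
7777777766666666776555677777776556666666666666665333334566666666666666666666667777
77777777777777777775555677777765666666666666666643333456666
[... 1398 characters left out ...]
456766666666666666666677777777777777
4333333333343344578888888888776666666555678766777776666666666666777777777777777777
3333333333444344457888888876666666555678877777777777777777777777777777777777777777
3334444433BB434BB46888877666666655567877667777877777777777777777777787777777777777
BBBBBBBB434BB44BBB5787666666655567887777777777777777777777777777877787777777777778
BBBBBBBBB33BBB4BBB4666666655557787777777777777777777777777777777777777777777777777
BBBBBBBBB43BBB4BBBB566665556787777777777777677777777777777777777777777777777777777
BBBBBBBBBB3BBBB4BBB455556778777777777777777777777777777777777777777777777777777777
BBBBBBBBBB34BBB4BBBB44678877767777777777777777777777777777887777777777777778777777
```

>>> {"op": "apply_moves", "data": {"steps": [[0,0,0,0,0.25,0.27,0.7],[0,0,0,0,0.24,0.27,0.7],[0,0,0,0,0.22,0.28,0.7],[0,0,0,0,0.21,0.27,0.7],[0,0,0,0,0.21,0.29,0.7],[0,0,0,0,0.2,0.28,0.7],[0,0,0,0,0.2,0.29,0.7],[0,0,0,0,0.19,0.29,0.7],[0,0,0,0,0.1,0.15,0.7],[0,0,0,0,0.09,0.15,0.7],[0,0,0,0,0.09,0.15,0.7],[0,0,0,0,0,0,0.7]]}}

```text
t: 24.47
tool_pos: [394.8, 200.6, 264.1]
ee_rot: [180.0, -0.0, -149.7]
force: [-3.0, 2.9, -2.8]
finger_gap: 10.4
finger_force: 46.6
```

```bash
python3 st.py k
```

```text
y,z travel -3.2092506429916146 8.272524258699121 F [0.9 4.2 3.7] M [-0.41  0.21 -0.01] 10.396782484758605 [ 180.    -0.  -149.7]
```

>>> {"op": "apply_moves", "data": {"steps": [[0,0,0,0,0.06,0.1,0.7],[0,0,0,0,0.06,0.1,0.7],[0,0,0,0,0.06,0.1,0.7],[0,0,0,0,0.05,0.08,0.7],[0,0,0,0,0,0,0.7],[0,0,0,0,0,0,0.7]]}}

```text
t: 25.07
tool_pos: [393.7, 202.4, 260.6]
ee_rot: [180.0, -0.0, -149.7]
force: [-2.8, 2.7, -2.6]
finger_gap: 10.0
finger_force: 46.7
```

```bash
python3 st.py l
```

```text
y,z travel -0.9337664476271136 4.501623190761904 F [2.4 4.  1.9] M [-0.31  0.31 -0.01] 10.3842059240016 [ 180.    -0.  -149.7]
```

>>> {"op": "apply_moves", "data": {"steps": [[0,0,0,0,0.04,0.05,0.7],[0,0,0,0,0.03,0.05,0.7],[0,0,0,0,0,0,0.7],[0,0,0,0,0,0,0.7]]}}

```text
t: 25.5
tool_pos: [393.4, 203.0, 259.5]
ee_rot: [-180.0, -0.0, -149.7]
force: [-4.1, 2.6, -2.0]
finger_gap: 10.1
finger_force: 46.7
```

```bash
python3 st.py m1
```

```text
y,z travel -0.3271688754966474 3.4755641385272327 F [2.7 3.8 3.3] M [-0.22  0.31 -0.04] 9.753439617550132 [-180.    -0.  -149.7]
```

>>> {"op": "apply_moves", "data": {"steps": [[0,0,0,0.02,0.03,0.05,0.7],[0,0,0,0,0,0.03,0.7],[0,0,0,0,0,0,0.7],[0,0,0,0,0,0,0.7]]}}

```text
t: 25.93
tool_pos: [393.1, 203.4, 259.0]
ee_rot: [180.0, 0.0, -149.7]
force: [-4.6, 3.0, -1.1]
finger_gap: 9.9
finger_force: 46.8
```

```bash
python3 st.py n
```

```text
y,z travel 0.23365765064132044 2.931852723480148 F [1.5 4.8 1.2] M [-0.67  0.38  0.01] 10.180450660028033 [ 180.     0.  -149.7]
```

>>> {"op": "apply_moves", "data": {"steps": [[0,0,0,0,0.02,0.05,0.7],[0,0,0,0,0.02,0.05,0.7],[0,0,0,0,0,0,0.7],[0,0,0,0,0,0,0.7]]}}

```text
t: 26.37
tool_pos: [393.0, 203.5, 259.0]
ee_rot: [-180.0, 0.0, -149.7]
force: [-7.3, 1.0, 9.6]
finger_gap: 10.4
finger_force: 47.7
```

```bash
python3 st.py o; python3 - <<'E'
import cv2,numpy as np
# tub shift between first top/side pictures and now, by matching patches seen in both
for n,(x,y,w,h) in {"top":(355,280,25,16),"side":(330,240,30,45)}.items():
    a=cv2.imread(f"pics/{n}0.png");b=cv2.imread(f"pics/o{n}.png")
    r=cv2.matchTemplate(b[y-8:y+h+8,x-8:x+w+8],a[y:y+h,x:x+w],cv2.TM_CCOEFF_NORMED)
    _,v,_,p=cv2.minMaxLoc(r);print(n,v,p[0]-8,p[1]-8)
E
```

```text
y,z travel 0.26659769535041505 2.85644976828371 F [  5.9   3.4 -10. ] M [-0.45  1.    0.02] 9.738864139932922 [-180.     0.  -149.7]
top 0.697688102722168 0 -1
side 0.991204559803009 0 0
```

>>> {"op": "apply_moves", "data": {"steps": [[0,0,0,0.03,0.03,-0.08,0.7],[0,0,0,0,0,-0.03,0.7],[0,0,0,0,0,0,0.9],[0,0,0,0,0,0,1.1],[0,0,0,0,0,0,1.4],[0,0,0,0,0,0,1.8],[0,0,0,0,0,0,2.4],[0,0,0,0,0,0,3.0],[0,0,0,0,0,0,3.4],[0,0,0,0,0,0,3.4]], "force": 20}}

```text
t: 27.3
tool_pos: [392.6, 203.6, 259.0]
ee_rot: [-180.0, 0.0, -149.7]
force: [0.8, -0.7, -0.1]
finger_gap: 34.3
finger_force: 0.0
```

>>> {"op": "apply_moves", "data": {"steps": [[0,0,0,0,0,-0.3,3.4],[0,0,0,0,0,-0.8,3.4],[0,0,0,0,0,-1.4,3.4],[0,0,0,0,0,-2,3.4],[0,0,0,0,0,-2,3.4],[0,0,0,0,0,-2,3.4],[0,0,0,0,0,-2,3.4],[0,0,0,0,0,-2,3.4],[0,0,0,0,0,-2,3.4],[0,0,0,0,0,-1.4,3.4],[0,0,0,0,0.6,0,3.4],[0,0,0,0,1.5,0,3.4],[0,0,0,0,2.4,0,3.4],[0,0,0,0,2.4,0,3.4],[0,0,0,0,2.4,0,3.4],[0,0,0,0,2.4,0,3.4],[0,0,0,0,2.4,0,3.4],[0,0,0,0,1.5,0,3.4],[0,0,0,0,0.5,0,3.4],[0,0,0,0,0,0,3.4]]}}

```text
t: 28.97
tool_pos: [310.4, 343.4, 417.5]
ee_rot: [180.0, -0.1, -149.6]
force: [-0.0, -0.6, 0.7]
finger_gap: 33.9
finger_force: 0.0
```

```bash
python3 st.py z; python3 - <<'E'
import cv2,numpy as np
for n,x,y,w,h in(("top",355,280,25,16),("top",305,315,50,50),("top",360,280,60,60),("side",330,240,30,45),("side",340,225,70,70),("top",372,188,34,34),("top",322,240,28,28),("top",210,335,28,36),("top",440,225,45,112),("side",300,200,20,45)):
    a=cv2.imread(f"pics/{n}0.png");b=cv2.imread(f"pics/z{n}.png")
    r=cv2.matchTemplate(b[y-8:y+h+8,x-8:x+w+8],a[y:y+h,x:x+w],cv2.TM_CCOEFF_NORMED)
    _,v,_,p=cv2.minMaxLoc(r);print(n,x,y,round(v,2),p[0]-8,p[1]-8)
E
python3 am.py ztop 280 226 490 390 2.6
```

```text
y,z travel 161.34169876150332 161.50808668307977 F [-0.8  0.4  0.5] M [-0.02 -0.04 -0.02] 34.118201141286015 [-180.    -0.  -149.7]
top 355 280 0.7 0 -1
top 305 315 0.22 5 8
top 360 280 0.08 8 6
side 330 240 0.99 0 0
side 340 225 0.71 1 0
top 372 188 1.0 0 0
top 322 240 1.0 0 0
top 210 335 0.92 0 0
top 440 225 0.99 0 0
side 300 200 1.0 0 0
777777777777777777777777767777777777777777777777777766777767777777777777777777777
777777777777777777777777777777777777777777777776666666666666666666777777777777777
777777777777777777777777777777777777777777777666666666666666666666566777777777777
777777777777777777666677777777777777777776766666666666666666666666665667777777777
777777777777777765566666677777777777777776556666666666666666666666666666677777777
777777777777777755666677667777777777777766666666666666666666666666666666567777777
777777777777777655666777767777777777777656666666666666666666666666666666666677777
777777777777777755677777677777777777776566666666666664456666666666666666666667777
777777777777777766666666677777777777765566666666666653333456666666666666666666777
77777777777777777777
[... 1657 characters left out ...]
77777777777777777777777777777777777777777777
777766665456777667777777777665677777777777777777777777777777777777777777777777777
777775556666677666776666665677777777777777777777777777777777777777777777777777777
777676677777776666677655667777777777777777777777777777777777777777777777777777777
777766667777776667767767777777777777777777777777777777777777777777777777777777777
777776666776667777667777777777777777777777777777777777777777777777777777777777777
677776666666766777777777777777777777777777777767777777777777777777777776777777777
667766666666667777776767777777777777777777777777777777777777777777777777777777777
767766667777677767766777777777777777777777777777777777777777777777777777777777777
```

```bash
python3 - <<'E'
import cv2,numpy as np
s=cv2.resize(cv2.imread("pics/s4.png"),(130,150),interpolation=cv2.INTER_AREA);t=cv2.resize(cv2.imread("pics/t4.png"),(160,150),interpolation=cv2.INTER_AREA)
for n,im,ox,oy,x,y,w,h in(("gate side",s,340,175,2,5,46,50),("gate+rim top",t,260,250,100,25,46,70),("rim rear top",t,260,250,42,65,25,20)):
    b=cv2.imread(f"pics/z{n.split()[-1]}.png");X,Y=x+ox,y+oy;k=4
    up=lambda i:cv2.resize(i,None,fx=k,fy=k,interpolation=cv2.INTER_CUBIC)
    r=cv2.matchTemplate(up(b[Y-8:Y+h+8,X-8:X+w+8]),up(im[y:y+h,x:x+w]),cv2.TM_CCOEFF_NORMED)
    _,v,_,p=cv2.minMaxLoc(r);print(n,round(v,2),p[0]/k-8,p[1]/k-8)
E
```

```text
gate side 0.96 0.25 0.0
gate+rim top 0.28 0.0 0.5
rim rear top 0.21 0.75 1.0
```

```bash
python3 -c "
from cell import order
print(order.sign_off())"
```

```text
the job is handed in; nothing more can be done
None
```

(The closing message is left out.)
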